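Check the vent-flap hand lever comes up firm short of its grip bar

TASK

Check the hand lever of the emergency vent flap: with the outside of your fingers press the lever in towards the grip bar until it comes up firm on its stop, and keep it pressed there for two seconds to see that it stays short of the bar. Then ease it all the way back out without letting it snap, and come clear. Do not force it hard past the stop, keep your fingers off the bar and out of the gap between lever and bar (nothing is gripped here), and leave the switch and the loose things on the ledge as they are.

Things in the scene. Friction and masses are not known exactly. Their poses are not given: they have to be found in the camera images.
- lever_unit: Vent-flap hand lever unit fixed to the ledge: dark steel plate 96 x 340 x 6 mm, two posts, level grip bar, and on the robot's side a silver brake-type lever. Origin: centre of the plate's underside. x points level from lever to bar (the way to press), away from the robot within 30 degrees; y along the bar to the pivot end; z up. All below 120 mm; clamp, housing and tube lie at y = +70 to +180 mm.
- grip_bar: Grip bar: steel, with a ribbed black rubber sleeve 33 mm thick and 165 mm long (y = -105 to +60 mm of the unit), on posts at y = -125 and +125 mm. Origin: middle of the bar, on its axis, 100 mm above the ledge; axes as the unit's. Not to be touched.
- vent_lever (a joint): Lever angle about its upright pivot, rad. 0 = fully out, held by its spring; grows as pressed to the bar; 0.24 = on its stop, ball end then 15 to 20 mm off the sleeve. At press_point the spring resists with about 5 N at first, 7 N just before the stop (27 mm travel); beyond, the blade gives about 1 mm per 4 N more: a firm press is 12 to 25 N in all. Let go, it snaps back fast.
- press_point (a point): Where to press: on the lever's outer face (towards the robot), at half its height, 115 mm from the pivot, 37 mm short of the ball end's centre, 100 mm above the ledge. Moves with the lever; axes: the unit's, turned by the lever's angle. Lever out: 77 mm from the bar's axis, the face 12 degrees off square to the unit's x, the ball end farther out; about square when on the stop.
- lever_pivot (a point): The lever's pivot, on its upright axis at half the lever's height, 100 mm above the ledge; does not move. In the unit's frame it is at x = -35, y = +85 mm.
- lever_blade: The lever's outer half: an aluminium blade 112 mm long and 16 mm high, 10 mm thick with its back, with a ball 18 mm across at its free end. This is the part to press. The body's origin is the pivot.
- lever_back: The lever's inner face, 112 mm long and 16 mm high, looking at the bar. Not to be touched by a finger. The body's origin is the pivot.
- switch_housing: Black rocker switch housing fixed to the ledge, 62 x 86 mm and 30 mm high (38 mm with its side guards), beyond the pivot end of the lever unit. Origin: centre of its underside. Leave alone.
- toggle (a joint): The green toggle of the rocker switch, rad: 0 as it stands, 0.4 tipped over. Leave alone.
- sensor_puck: Loose grey plastic humidity sensor puck, 64 mm across, 24 mm high, on the ledge near the lever unit. Origin: centre of its underside. Leave alone.
- vent_cap: Loose stainless steel vent cap like a flat mushroom, 72 mm across, 39 mm high, on the ledge near the lever unit. Origin: centre of its underside. Leave alone.
- gasket_ring: Loose orange silicone gasket ring, 80 mm outside, 56 mm inside, 10 mm high, on the ledge near the lever unit. Origin: centre of its underside. Leave alone.

How it is judged:
On the way, in this order (a step that is already met when the one before it is completed fails the run):
1. the lever is pressed in by the fingers, firm on its stop, and kept there (1.5 s counts) (value of joint vent_lever above 0.226 rad and contact force between the fingers and lever_blade above 4 N), for 1.5 s.
2. the lever is back fully out (value of joint vent_lever below 0.02 rad), for 0.2 s.
At the end, for the whole second after the job is handed in: The lever has been held on its stop (joint over 0.226 rad) by the fingers for at least 1.5 s, and now stands fully out again (joint under 0.02 rad); puck, cap and ring lie within 10 mm of where they were and the switch is not tipped (value of joint vent_lever below 0.02 rad and distance of each of sensor_puck, vent_cap, gasket_ring from where it was at the start of the episode below 0.01 m and value of joint toggle below 0.1 rad); the robot touches nothing.
It fails at once if the lever is forced: more than 45 N on it (contact force between anything else and lever_blade above 45 N).
It fails at once if the lever snaps back (faster than 3 rad/s, about 0.35 m/s at press_point) (velocity of joint vent_lever below -3 rad/s).
It fails at once if a finger is in the gap, on the lever's inner face (2 N or more) (contact force between the fingers and lever_back above 2 N).
It fails at once if the grip bar is touched or gripped (2 N or more) (contact force between any of the fingers, the arm and grip_bar above 2 N).
It fails at once if the puck, cap or ring is pushed or lifted more than 10 mm, or the switch is tipped (distance of any of sensor_puck, vent_cap, gasket_ring from where it was at the start of the episode above 0.01 m or value of joint toggle above 0.1 rad).
It also fails if it takes over 48 s, if anything falls off the work surface, if the arm or the gripper's body presses on something with over 40 N, if the wrist force passes 120 N, or if a joint passes its speed limit or range.

ROBOT

A 6-joint arm with a two-finger parallel gripper is mounted at the origin on the work surface. World frame = base frame: x ahead of the robot, y to its left, z up, the work surface at z = 0. Lengths are in m, angles in rad, forces in N, time in s.
With the tool pointing down it reaches from about 0.25 to 0.85 m from the base axis. Payload 12.5 kg.
Tool frame: the origin (TCP) lies between the finger pads; the fingertips stand arm.nose_length ahead of it and the grasp point (between the pads) lies 5 mm behind it (arm.nose_length is the distance from the TCP to the fingertips, in m); z points along the fingers, y is the line along which they close (so a half turn about z gives the same grasp; the last joint's range is limited). The gripper opens to 93 mm and grips with 3 to 60 N. Pads are 15 mm wide; open, the fingers measure 128 mm over their backs; the gripper's body (75 mm by 188 mm) begins 65 mm behind the grasp point.
Start: joints at [1.035, 0.351, 1.652, -0, 1.139, -0.085], TCP at [0.24, 0.495, 0.233] pointing down, gripper open.
Joint ranges: [-2.75, 2.75], [-0.79, 2.1], [0.01, 2.65], [-1.57, 4.71], [0.07, 3.14], [-2.87, 2.87]. Speed limits (rad/s): [2.22, 2.22, 2.79, 3.14, 3.14, 3.14].

INTERFACE

Orientations are given as a unit quaternion [x, y, z, w].
In Python, from plant import arm gives the robot as it stands.
- The arm moves only by the shell command python3 -m handwheel 'ROWS' [FORCE]. ROWS is JSON, a list of rows, each a list of 5 numbers: the shift along the tool's x, y, z in m, then the turn about the tool's z in degrees, then the opening in per cent of the stroke, from 0 (shut) to 100 (fully open). A call has 1 to 10 rows; each row is the pose to reach, as a shift and turn from the pose commanded when the call began, along the tool's axes at that moment; what a row does not reach only later rows make up. A row lasts 1/12 s, in which the tool goes at most 41.7 mm and 7.16 degrees, less where a joint would pass 70% of its speed; a pose out of reach is approached as far as the arm can. A call with a gripper value outside its range is refused whole. The fingers move at their own pace and stop on an object; FORCE is the grip in N (left out, the last holds). Time passes only in rows, so rows that repeat a pose let the fingers close. It gives the time, the measured TCP pose, the force, the opening and the grip force at its end, in the units of the state.
- arm.sense(): the state, without advancing time (a new reading comes with each control period).
- arm.get_image(name): name is "scene" or "top" or "wrist"; returns (picture, depth): 384x512x3 uint8, blue, green, red; 384x512 float32, m along the optical axis (not along the pixel's ray), 0 where there is no reading.
- arm.camera_params(name): a dict with "fx", "fy", "cx", "cy" (pixels), "T" (4x4, takes a point from camera to world coordinates). Camera axes: x right, y down, z forward; pixel columns grow to the right and rows downward; lengths in m; the calibration is good to about 2 mm. A picture is of the moment at which its call begins: read the wrist's pose just before it. camera_params takes no time and is no camera call; for the wrist camera it gives the pose at the moment of the call.
- arm.finish_job(): hands the job in; it is judged then, once.
The state is a dict: "clock": time; "q": joint angles; "joint_velocities": joint speeds; "joint_torque": joint torques, N m; "eef_pos": TCP position; "tcp_rot": TCP orientation; "ft_force": force on the tool from outside, world axes, zero at the start; "moment": the same for the moment, N m; "grip_width": finger opening in m; "gripper_force": force on a finger pad.
Only numpy, scipy, OpenCV 4.12 (cv2) and the standard library are available. Lean on these libraries where they do the work, as an engineer would, in place of code of your own. Each camera call takes 0.05 s, during which the arm holds its last target. There are 200 camera calls.

## Working session

There is one attempt and no reset: what is moved stays moved. The work goes in short steps, Python scripts to look and compute and a shell command to move; the robot and the scene stay as the last step left them, time stands still between calls to the robot, and variables do not carry over. Pictures are saved under pics/ and viewed, at most 10 in all, crops included, and the job is handed in when it is done.

```bash
ls; mkdir -p pics; python3 - <<'E'
from plant import arm
import cv2,numpy as np
s=arm.sense(); print({k:np.round(v,3).tolist() for k,v in s.items()}, arm.nose_length)
ims=[]
for n in("scene","top"):
    p,d=arm.get_image(n); cv2.imwrite(f"pics/{n}0.png",p); np.save(f"pics/{n}0.npy",d)
    c=arm.camera_params(n); print(n,c["fx"],c["fy"],c["cx"],c["cy"],np.round(c["T"],3).tolist())
E
```

```text
pics
{'clock': 0.0, 'q': [1.035, 0.351, 1.652, -0.0, 1.139, -0.085], 'joint_velocities': [-0.0, -0.001, 0.002, -0.002, 0.001, 0.001], 'joint_torque': [0.001, -49.732, -28.526, 0.07, 0.026, -0.0], 'eef_pos': [0.239, 0.495, 0.232], 'tcp_rot': [0.224, 0.975, -0.001, -0.0], 'ft_force': [0.639, 0.309, 0.375], 'moment': [0.004, -0.016, 0.029], 'gripper_force': 0.0, 'grip_width': 0.093} 0.014
scene 479.4951515499129 479.4951515499129 259.5270171919825 205.6976277149984 [[0.893, 0.272, -0.359, 0.999], [0.45, -0.579, 0.68, -0.669], [-0.023, -0.769, -0.639, 0.832], [0.0, 0.0, 0.0, 1.0]]
top 432.6542896734828 432.6542896734828 251.187315367032 188.81978654373805 [[0.02, -0.988, 0.155, 0.415], [-1.0, -0.021, -0.007, 0.105], [0.01, -0.155, -0.988, 1.136], [0.0, 0.0, 0.0, 1.0]]
```

View pics/top0.png

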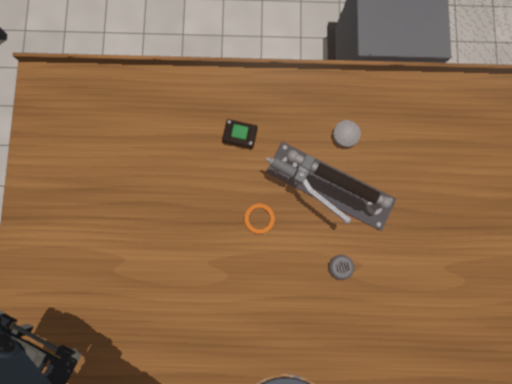

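View pics/scene0.png

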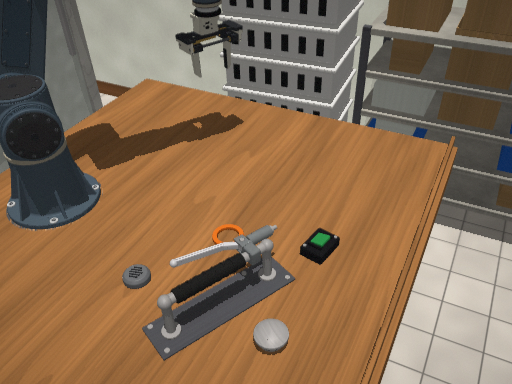

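The top view shows the plate's corners near (282,145), (394,197) and (381,228), with the lever running from about (305,182) to its ball at (348,220). The puck is at (341,267), the ring at (260,218), the cap at (347,133) and the switch at (240,133). The scene view agrees, with the ball at about (175,263). Next I'll measure the bar's direction and the lever.

```bash
cat > h.py <<'E'
import numpy as np,cv2
from plant import arm
def ray(c,u,v,z):
    T=np.array(c["T"]); d=T[:3,:3]@[(u-c["cx"])/c["fx"],(v-c["cy"])/c["fy"],1]; o=T[:3,3]
    return o+d*(z-o[2])/d[2]
def cloud(c,D):
    v,u=np.mgrid[:D.shape[0],:D.shape[1]]; T=np.array(c["T"])
    P=np.stack([(u-c["cx"])/c["fx"]*D,(v-c["cy"])/c["fy"]*D,D],-1)
    return P@T[:3,:3].T+T[:3,3]
E
python3 - <<'E'
from h import *
c=arm.camera_params("top");I=cv2.imread("pics/top0.png");W=cloud(c,np.load("pics/top0.npy"))
hsv=cv2.cvtColor(I,cv2.COLOR_BGR2HSV);g=I.max(2)
roi=np.zeros(g.shape,bool);roi[135:245,255:410]=1
sat=hsv[...,1]
plate=(roi&(W[...,2]<.05)&(W[...,2]>-.02)&(sat<90)&(g<120)).astype(np.uint8)
full=(roi&((sat<90)|(g<45))).astype(np.uint8)
# sleeve: dark and high
sl=roi&(g<50)&(W[...,2]>.09)
P=W[sl];m=P.mean(0);w,V=np.linalg.eigh(np.cov(P[:,:2].T));print("sleeve",sl.sum(),m.round(3),V[:,1].round(3),np.ptp((P[:,:2]-m[:2])@V[:,1]))
lv=roi&(g>110)&(sat<70)&(W[...,2]>.09)
n,L,st,ce=cv2.connectedComponentsWithStats(lv.astype(np.uint8))
for i in range(1,n):
    if st[i,4]>25:
        P=W[L==i];m=P.mean(0);w,V=np.linalg.eigh(np.cov(P[:,:2].T));print("bright",st[i],m.round(3),V[:,1].round(3),np.sqrt(w).round(4))
for n_,uv in dict(ball=(348,220)).items(): print(n_,W[uv[1],uv[0]].round(3),ray(c,*uv,.1).round(3))
for n_,uv,z in [("puck",(341,267),.024),("ring",(260,218),.01),("cap",(347,133),.039),("sw",(240,133),.035)]: print(n_,ray(c,*uv,z).round(3))
for uv in [(282,145),(394,197),(381,228)]: print("corner",ray(c,*uv,.006).round(3))
cv2.imwrite("pics/t1.png",np.hstack([cv2.resize(I[130:240,250:405],None,fx=5,fy=5,interpolation=cv2.INTER_CUBIC)]))
E
```

```text
sleeve 73 [ 0.586 -0.128  0.109] [0.439 0.898] 0.15340688609869674
bright [287 150  64  73 750] [ 0.599 -0.05   0.113] [-0.811 -0.585] [0.0165 0.0618]
bright [266 157  30  17 185] [0.634 0.025 0.123] [-0.99   0.143] [0.0207 0.0251]
bright [378 195  14  12 118] [ 0.554 -0.223  0.112] [0.389 0.921] [0.0063 0.0088]
ball [ 0.506 -0.135  0.109] [ 0.507 -0.137  0.1  ]
puck [ 0.394 -0.135  0.024]
ring [0.516 0.072 0.01 ]
cap [ 0.741 -0.152  0.039]
sw [0.736 0.129 0.035]
corner [0.714 0.016 0.006]
corner [ 0.579 -0.282  0.006]
corner [ 0.496 -0.245  0.006]
```

View pics/t1.png

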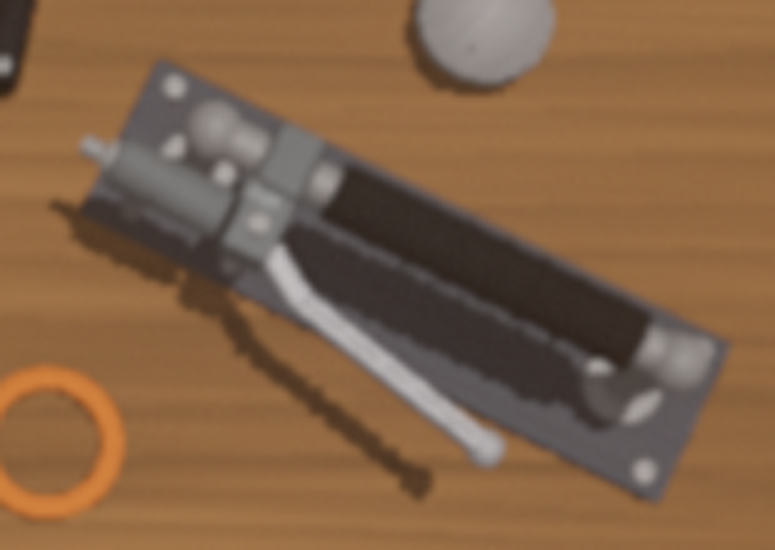

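The crop shows the sleeve's end midpoints near (317,168) and (378,199), the ball's centre at (347.6,219.6), the pivot screw at (301.6,174), and plate corners at (282,142), (395.6,199) and (382,230).

```bash
python3 - <<'E'
from h import *
c=arm.camera_params("top")
e1=ray(c,317,168.4,.105);e2=ray(c,378,198.8,.105)
Y=e1-e2;Lb=np.hypot(*Y[:2]);Y/=Lb;X=np.array([Y[1],-Y[0],0]);print("sleeve len",Lb,"Y",Y,"yaw",np.degrees(np.arctan2(X[1],X[0])))
cs=[ray(c,*p,.006) for p in [(282,142),(395.6,199),(382,230)]]
o=(cs[0]+cs[2])/2;pY=cs[0]-cs[1];print("plate len",np.hypot(*pY[:2]),np.hypot(*(cs[1]-cs[2])[:2]),"dir",pY/np.linalg.norm(pY),"centre",o)
o2=(e1+e2)/2+0.0225*Y;print("centre from sleeve",o2)
for oo in(o,o2):
  for n,p in dict(ball=ray(c,347.6,219.6,.104),pivot=ray(c,301.6,174,.112)).items():
    print(n,p.round(3),"in unit",((p-oo)@X).round(4),((p-oo)@Y).round(4))
ou=(o+o2)/2
P=ou-.077*X-.022*Y; print("press",P.round(3))
R=np.array([[-.9,.437],[.437,.9]])
s=arm.sense()
from scipy.spatial.transform import Rotation as Ro
Rt=Ro.from_quat(s["tcp_rot"]);print(Rt.as_matrix().round(3))
print("unit x in tool",Rt.inv().apply(X).round(3))
for d in(.06,): 
  q=P-d*X; q[2]=.20; print("approach",q.round(3),"tool shift",Rt.inv().apply(q-s["eef_pos"]).round(3))
E
```

```text
sleeve len 0.16340512423558642 Y [0.43781089 0.89906708 0.        ] yaw -25.96429066849351
plate len 0.3361786764627141 0.09093587654247914 dir [0.44137477 0.89732286 0.        ] centre [ 0.6065249  -0.11584624  0.006     ]
centre from sleeve [ 0.60492847 -0.11537868  0.105     ]
ball [ 0.508 -0.135  0.104] in unit -0.0804 -0.0606
pivot [ 0.615 -0.024  0.112] in unit -0.0329 0.0864
ball [ 0.508 -0.135  0.104] in unit -0.0788 -0.0603
pivot [ 0.615 -0.024  0.112] in unit -0.0312 0.0867
press [ 0.527 -0.102  0.055]
[[-0.9    0.436 -0.   ]
 [ 0.436  0.9   -0.001]
 [ 0.    -0.001 -1.   ]]
unit x in tool [-1.    -0.002 -0.   ]
approach [ 0.473 -0.075  0.2  ] tool shift [-0.459 -0.412  0.033]
```

The measurements agree with the given sizes: the pivot lies within 4 mm of where it should be, the sleeve measures 163 mm and the plate 336 mm. The tool is already aligned with the unit (unit x = −tool x, unit y = tool y), so I'll move to the approach point with the fingers shut.

```bash
python3 -m handwheel '[[-0.03,-0.027,0,0,0],[-0.058,-0.052,0,0,0],[-0.087,-0.078,0,0,0],[-0.116,-0.104,0,0,0],[-0.145,-0.130,0,0,0],[-0.174,-0.156,0,0,0],[-0.203,-0.182,0,0,0],[-0.232,-0.208,0,0,0],[-0.26,-0.234,0,0,0],[-0.26,-0.234,0,0,0]]' 20 && python3 -m handwheel '[[-0.029,-0.026,0,0,0],[-0.058,-0.052,0,0,0],[-0.087,-0.078,0,0,0],[-0.116,-0.104,0,0,0],[-0.145,-0.130,0,0,0],[-0.174,-0.156,0,0,0],[-0.199,-0.178,0,0,0],[-0.199,-0.178,0,0,0],[-0.199,-0.178,0,0,0],[-0.199,-0.178,0,0,0]]'; python3 - <<'E'
from h import *
s=arm.sense();p,d=arm.get_image("wrist");cv2.imwrite("pics/w1.png",p)
ou=np.array([.6057,-.1156,0]);X=np.array([.899,-.438,0]);Y=np.array([.438,.899,0])
e=np.array(s["eef_pos"]);print(e,"unit",(e-ou)@X,(e-ou)@Y,s["grip_width"],s["ft_force"],s["q"])
E
```

```text
clock: 0.93
eef_pos: [0.3732, 0.1666, 0.2326]
tcp_rot: [0.226, 0.974, -0.001, 0.0]
ft_force: [0.1, 0.4, 0.3]
grip_width: 0.0308
gripper_force: 0.0
clock: 1.77
eef_pos: [0.4729, -0.075, 0.2323]
tcp_rot: [0.224, 0.975, 0.0, -0.001]
ft_force: [0.5, 0.1, 0.7]
grip_width: 0.0005
gripper_force: 0.0
[ 0.47285069 -0.07504035  0.23229815] unit -0.13719665649285798 -0.021724871096731303 0.0004573731750345925 [0.48690175 0.0527454  0.70596526] [-2.54800851e-01  2.21803766e-01  1.82882917e+00  2.80999803e-04
  1.09199813e+00 -1.37475542e+00]
```

View pics/w1.png

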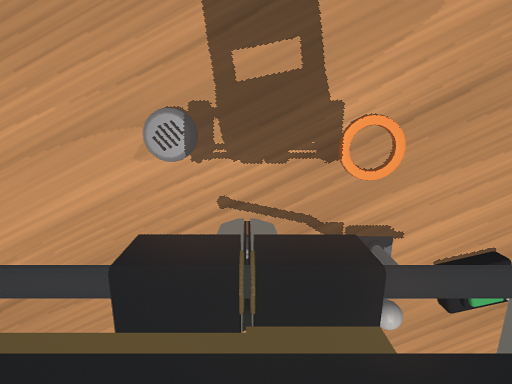

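The wrist view shows the shut fingers at (247,270). The puck at (170,134) and the ring at (373,147) are clear of them, and the lever is hidden below. I'll descend and then creep in.

```bash
python3 -m handwheel '[[0,0,0.02,0,0],[0,0,0.045,0,0],[0,0,0.07,0,0],[0,0,0.095,0,0],[0,0,0.115,0,0],[0,0,0.13,0,0],[0,0,0.136,0,0],[0,0,0.136,0,0],[0,0,0.136,0,0]]' && python3 -m handwheel '[[-0.008,0,0,0,0],[-0.016,0,0,0,0],[-0.024,0,0,0,0],[-0.03,0,0,0,0],[-0.034,0,0,0,0],[-0.036,0,0,0,0],[-0.036,0,0,0,0]]'; python3 - <<'E'
from h import *
for n in("scene","top"):
    p,d=arm.get_image(n);cv2.imwrite(f"pics/{n}2.png",p)
    if n=="scene":A=cv2.resize(p[190:330,110:310],(800,560),interpolation=cv2.INTER_CUBIC);cv2.imwrite("pics/s2.png",A)
E
```

```text
clock: 2.57
eef_pos: [0.4734, -0.0752, 0.0972]
tcp_rot: [0.223, 0.975, -0.0, 0.0]
ft_force: [-1.0, 0.1, 0.4]
grip_width: 0.0008
gripper_force: 0.0
clock: 3.15
eef_pos: [0.5059, -0.0917, 0.0966]
tcp_rot: [0.224, 0.975, -0.0, -0.0]
ft_force: [-0.3, -0.4, -0.2]
grip_width: 0.0005
gripper_force: 0.0
```

View pics/s2.png

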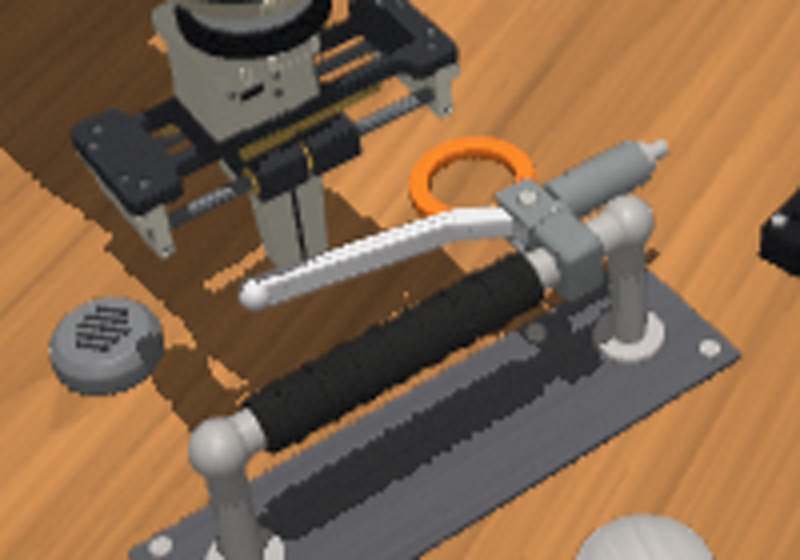

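The closed fingers are at crop (295,240), just outside the blade. The ball is at (253,293), and the gap is free. I'll creep in to contact.

```bash
python3 -m handwheel '[[-0.004,0,0,0,0],[-0.008,0,0,0,0],[-0.011,0,0,0,0],[-0.013,0,0,0,0],[-0.015,0,0,0,0],[-0.015,0,0,0,0]]'; python3 -m handwheel '[[-0.003,0,0,0,0],[-0.006,0,0,0,0],[-0.009,0,0,0,0],[-0.011,0,0,0,0],[-0.012,0,0,0,0],[-0.012,0,0,0,0]]'
```

```text
clock: 3.75
eef_pos: [0.5184, -0.098, 0.0962]
tcp_rot: [0.224, 0.975, -0.0, -0.001]
ft_force: [-4.9, 0.3, 1.6]
grip_width: 0.0008
gripper_force: 2.1
clock: 4.25
eef_pos: [0.5287, -0.1032, 0.096]
tcp_rot: [0.224, 0.975, -0.0, -0.002]
ft_force: [-5.8, -1.0, 0.7]
grip_width: 0.0003
gripper_force: 2.6
```

```bash
python3 -m handwheel '[[-0.003,0,0,0,0],[-0.006,0,0,0,0],[-0.009,0,0,0,0],[-0.011,0,0,0,0],[-0.012,0,0,0,0],[-0.012,0,0,0,0]]'; python3 -m handwheel '[[-0.001,0,0,0,0],[-0.002,0,0,0,0],[-0.002,0,0,0,0]]'; python3 -m handwheel '[[-0.001,0,0,0,0],[-0.002,0,0,0,0],[-0.002,0,0,0,0]]'
```

```text
clock: 4.75
eef_pos: [0.5392, -0.1085, 0.0958]
tcp_rot: [0.224, 0.975, -0.0, -0.002]
ft_force: [-9.0, -2.1, 0.6]
grip_width: 0.0002
gripper_force: 3.2
clock: 5.0
eef_pos: [0.5405, -0.1093, 0.0957]
tcp_rot: [0.223, 0.975, -0.0, -0.003]
ft_force: [-9.6, -1.7, 0.7]
grip_width: 0.0007
gripper_force: 4.1
clock: 5.25
eef_pos: [0.542, -0.1103, 0.0957]
tcp_rot: [0.223, 0.975, -0.0, -0.003]
ft_force: [-11.0, -3.2, 0.7]
grip_width: 0.0007
gripper_force: 4.5
```

```bash
python3 -m handwheel '[[-0.001,0,0,0,0],[-0.002,0,0,0,0],[-0.002,0,0,0,0]]'; python3 -m handwheel '[[-0.001,0,0,0,0],[-0.002,0,0,0,0],[-0.002,0,0,0,0]]'
```

```text
clock: 5.5
eef_pos: [0.5437, -0.1112, 0.0956]
tcp_rot: [0.223, 0.975, -0.0, -0.003]
ft_force: [-11.6, -3.5, 0.7]
grip_width: 0.0004
gripper_force: 4.6
clock: 5.75
eef_pos: [0.5446, -0.1117, 0.0953]
tcp_rot: [0.223, 0.975, -0.0, -0.004]
ft_force: [-16.2, -1.8, 0.9]
grip_width: 0.0002
gripper_force: 6.8
```

```bash
python3 -m handwheel '[[-0.001,0,0,0,0],[-0.001,0,0,0,0],[-0.001,0,0,0,0]]'; python3 - <<'E'
from h import *
p,d=arm.get_image("scene");cv2.imwrite("pics/s3.png",cv2.resize(p[190:330,110:310],(800,560),interpolation=cv2.INTER_CUBIC))
E
```

```text
clock: 6.0
eef_pos: [0.545, -0.112, 0.0951]
tcp_rot: [0.223, 0.975, -0.0, -0.005]
ft_force: [-17.9, -2.1, 2.3]
grip_width: 0.0004
gripper_force: 7.8
```

View pics/s3.png

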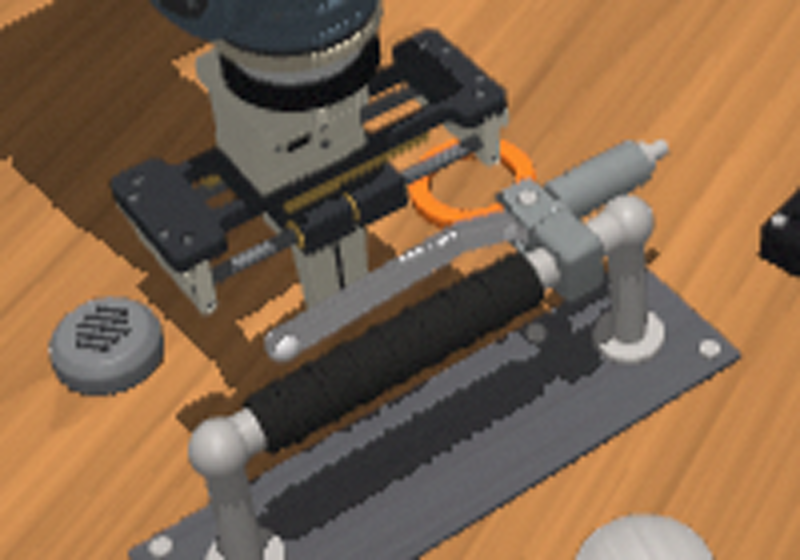

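The lever is now parallel to the sleeve, with the ball at (287,343) short of the bar, and the force has stiffened to about 16 N. That's firm on the stop, so I'll hold for about 2.5 s.

```bash
python3 -m handwheel '[[-0.0005,0,0,0,0],[-0.0005,0,0,0,0],[-0.0005,0,0,0,0],[-0.0005,0,0,0,0],[-0.0005,0,0,0,0],[-0.0005,0,0,0,0],[-0.0005,0,0,0,0],[-0.0005,0,0,0,0],[-0.0005,0,0,0,0],[-0.0005,0,0,0,0]]'; python3 -m handwheel '[[0,0,0,0,0],[0,0,0,0,0],[0,0,0,0,0],[0,0,0,0,0],[0,0,0,0,0],[0,0,0,0,0],[0,0,0,0,0],[0,0,0,0,0],[0,0,0,0,0],[0,0,0,0,0]]';python3 -m handwheel '[[0,0,0,0,0],[0,0,0,0,0],[0,0,0,0,0],[0,0,0,0,0],[0,0,0,0,0],[0,0,0,0,0],[0,0,0,0,0],[0,0,0,0,0],[0,0,0,0,0],[0,0,0,0,0]]'
```

```text
clock: 6.88
eef_pos: [0.5452, -0.1121, 0.095]
tcp_rot: [0.223, 0.975, -0.0, -0.005]
ft_force: [-18.3, -1.5, 3.0]
grip_width: 0.0005
gripper_force: 8.4
clock: 7.72
eef_pos: [0.5452, -0.1121, 0.095]
tcp_rot: [0.223, 0.975, -0.0, -0.005]
ft_force: [-19.4, -1.0, 2.2]
grip_width: 0.0004
gripper_force: 8.4
clock: 8.55
eef_pos: [0.5451, -0.1121, 0.095]
tcp_rot: [0.223, 0.975, -0.0, -0.005]
ft_force: [-18.7, -1.8, 2.7]
grip_width: 0.0003
gripper_force: 8.4
```

```bash
python3 -m handwheel '[[0.0015,0,0,0,0],[0.003,0,0,0,0],[0.005,0,0,0,0],[0.007,0,0,0,0],[0.009,0,0,0,0],[0.011,0,0,0,0],[0.013,0,0,0,0],[0.015,0,0,0,0],[0.017,0,0,0,0],[0.019,0,0,0,0]]'; python3 -m handwheel '[[0.002,0,0,0,0],[0.004,0,0,0,0],[0.006,0,0,0,0],[0.008,0,0,0,0],[0.010,0,0,0,0],[0.012,0,0,0,0],[0.014,0,0,0,0],[0.016,0,0,0,0],[0.018,0,0,0,0],[0.020,0,0,0,0]]'; python3 -m handwheel '[[0.003,0,0,0,0],[0.006,0,0,0,0],[0.012,0,0,0,0],[0.018,0,0,0,0],[0.026,0,0,0,0],[0.034,0,0,0,0],[0.04,0,0,0,0],[0.04,0,0,0,0],[0.04,0,0,0,0]]'
```

```text
clock: 9.38
eef_pos: [0.5316, -0.1035, 0.0963]
tcp_rot: [0.224, 0.975, 0.001, -0.001]
ft_force: [-2.0, 3.9, -0.7]
grip_width: 0.0003
gripper_force: 2.1
clock: 10.22
eef_pos: [0.5144, -0.096, 0.0969]
tcp_rot: [0.223, 0.975, -0.0, 0.001]
ft_force: [1.1, 0.1, 0.1]
grip_width: 0.0003
gripper_force: 0.0
clock: 10.97
eef_pos: [0.4781, -0.0781, 0.0968]
tcp_rot: [0.223, 0.975, -0.0, 0.0]
ft_force: [0.2, 1.1, -0.4]
grip_width: 0.0005
gripper_force: 0.0
```

```bash
python3 -m handwheel '[[0,0,-0.02,0,0],[0,0,-0.05,0,0],[0,0,-0.08,0,0],[0,0,-0.11,0,0],[0,0,-0.13,0,0],[0,0,-0.14,0,0],[0,0,-0.14,0,0],[0,0,-0.14,0,0]]'; python3 - <<'E'
from h import *
a=cv2.imread("pics/scene0.png");p,d=arm.get_image("scene")
cv2.imwrite("pics/s4.png",np.hstack([x[190:370,100:350] for x in(a,p)]))
E
```

```text
clock: 11.63
eef_pos: [0.4781, -0.0782, 0.2359]
tcp_rot: [0.224, 0.975, -0.0, -0.0]
ft_force: [-0.4, -0.1, -0.7]
grip_width: 0.0002
gripper_force: 0.0
```

View pics/s4.png

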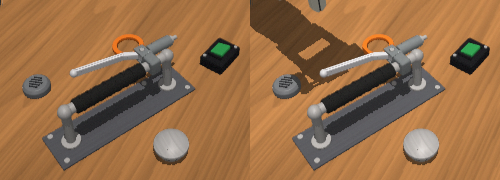

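The before and after views match: the ball is at (73,72) in the first and (323,72), the same spot, in the second. The lever is fully out, the puck, ring, cap and switch haven't moved, and the arm is clear.

```bash
python3 -c "
from plant import arm
print(arm.finish_job())"
```

```text
the job is handed in; nothing more can be done
None
```

I pressed the lever onto its stop with about 16 N and held it there for about 2.5 s, short of the bar; I then eased it fully back out, left everything else in place, and handed the job in with the arm clear (no verdict was returned).

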